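# Find the loose clamp bolt and hold its cap open

### The arm

A 6-joint arm with a two-finger parallel gripper is mounted at the origin on the work surface. World frame = base frame: x ahead of the robot, y to its left, z up, the work surface at z = 0. Lengths are in m, angles in rad, forces in N, time in s.
With the tool pointing down it reaches from about 0.275 to 0.825 m from the base axis. Payload 4.9 kg.
Tool frame: the origin (TCP) lies midway between the tips of the shut fingers; the grasp point (between the pads) lies 19 mm behind it (grip_point_offset is the distance from the TCP to the grasp point, in m); z points along the fingers, x is the direction in which the jaws open and shut, and the axes are right-handed (so a half turn about z gives the same grasp; the last joint's range is limited). The gripper opens to 85 mm and grips with 20 to 120 N. Pads are 22 mm wide; open, the fingers measure 114 mm over their backs; the gripper's body (76 mm by 85 mm) begins 54 mm behind the grasp point. The pads swing forward as they close: fully open they stand 13 mm farther back than shut.
Start: joints at [1.07, 0.326, -0.193, 1.052, 0, 1.437], TCP at [0.197, 0.513, 0.231] pointing down, gripper open.
Joint ranges: [-2.65, 2.65], [-0.97, 1.79], [-1.3, 1.35], [-1.93, 2.1], [-1.47, 1.37], [-3.14, 3.14]. Speed limits (rad/s): [2.57, 2.57, 3.14, 3.14, 3.14, 3.14].

### API

Orientations are given as a rotation vector (axis times angle).
In Python, from cell import * gives the robot as it stands. Calls block until the motion is done:
- movep(position, orientation): joint-space move of the TCP to a pose.
- move_l(position, velocity=0.15, rot=None, until_force=None): straight line of the TCP; rot=None keeps the orientation; velocity is the mean speed in m/s. With until_force (N) it stops when the force on the tool has changed by that much, and returns True; else False.
- set_joints(angles): joint-space move.
- let_go() and grab(newtons=None): open the fingers fully, or close them until they stop; newtons is the grip in N (None keeps the last).
- sleep(seconds).
- ik(position, orientation): joint angles nearest the present ones, or None.
- get_state(): the state.
- grab_frame(name): name is "scene" or "side" or "wrist"; returns a dict with "img" (384x512x3 uint8, red, green, blue), "fx", "fy", "cx", "cy" (pixels), "k1" (the pictures are not rectified: a ray, as slopes to the right and down, at radius r is drawn at 1 + k1 r^2 times it, then the intrinsics apply), "cam_to_world" (4x4, takes a point from camera to world coordinates); the wrist camera has in their place "T_tool_cam" (4x4, takes a point from camera to tool coordinates, whose origin is the TCP and whose axes are the tool frame's). Camera axes: x right, y down, z forward; pixel columns grow to the right and rows downward; lengths in m; the calibration is good to about 2 mm. A picture is of the moment at which its call begins: read the wrist's pose just before it. There is no depth.
A pose or a line that the arm cannot do raises MotionError and nothing moves.
- sign_off(): hands the job in, once; it reports no verdict.
Trained networks look in the newest picture that a camera, given by its name, has taken for a name from the list of things; names that differ only in an ending like _2 or _b are one class to them, and where a whole thing is asked for, a point or a joint stands for the part that bears it (a point fixed in the world has none). Each returns a list of dicts, best first, with "score" (0 to 1); they miss things now and then, are a little off and sometimes report something else, mostly with a low value. They report only what shows in the picture. A call takes as long as a camera call. They do not tell look-alikes from the thing itself.
- spot_in(camera, name): "centre" ([column, row] in pixels, amid what is visible of it).
- silhouettes(camera, name): "mask" (384x512 bool, what is visible of it) and "centre" ([column, row] in pixels, amid what is visible of it).
- tip_of(camera, name): "centre" ([column, row] in pixels: a listed point, or the origin of a listed thing).
The state is a dict: "clock": time; "q": joint angles; "joint_velocities": joint speeds; "tau": joint torques, N m; "position": TCP position; "eef_rot": TCP orientation; "contact_force": force on the tool from outside, world axes, zero at the start; "wrist_torque": the same for the moment, N m; "finger_gap": opening from 0.0 (shut) to 1.0 (fully open).
Only numpy, scipy, OpenCV 4.12 (cv2) and the standard library are available. Lean on these libraries where they do the work, as an engineer would, in place of code of your own. Each camera call takes 0.05 s, during which the arm holds its last target.

### The job

First plug the orange square plug fully home, flush, into the grey interlock box so that the sample block may be opened. Then tap down on the clamp bolts of the three-well block until you find the loose one, which sinks and stays down, and lift that bolt's cap by its blue tongue to about 50 degrees for a colleague to look into the well. Finish while still holding the cap open with the gripper; keep the other two caps shut, the plug in and the other things on the bench where they are.

Things in the scene. Friction and masses are not known exactly. Their poses are not given: they have to be found in the camera images.
- plug_center (a point): Square block plug, loose, standing upright: orange square head 34 x 34 x 28 mm on top of a square steel post 23.5 mm wide and 24 mm long (its lowest 6 mm tapered to 17.5 mm); 52 mm tall, about 90 g. This point is on its axis, half-way up (26 mm above its foot, so the head spans from 2 mm below to 26 mm above it). z up, x and y square to its sides; it fits the socket at any quarter turn.
- plug_flange (a point): Point on the plug's axis at the underside of the orange head (24 mm above the foot, 2 mm below plug_center). Coincides with socket_mouth when the plug is fully home.
- socket_mouth (a point): Centre of the mouth of the square hole in the top of the grey interlock box (fixed, 90 x 90 x 36 mm, mouth 36 mm above the table). Hole 26.5 mm wide with a 3 mm chamfer around it, 28 mm deep; x and y square to the hole's sides, z up. The plug's head rests on the box top when home.
- bolthead_1 (a point): Centre of the top of clamp bolt 1's round steel head (26 mm across, 12 mm high, its underside 12 mm above the cap), 107 mm above the table before tapping. The bolt runs down through the middle of cap 1. x points from the hinge towards the cap's tongue, z up out of the cap.
- bolt_1 (a joint): How far the bolt has sunk into its cap, 0 to 9 mm, in m (0 at the start). A firm bolt gives about 1 mm at most; the loose one slides down 9 mm under about 2 N and stays down. The three look alike.
- tongue_1 (a point): Grip point in the blue tongue of cap 1: tongue 24 mm wide (along y), 12 mm thick, sticking out level about 50 mm beyond the cap's free edge, point 27 mm from that edge and 14 mm from the tongue's tip, 79 mm above the table when shut, free space below and beside it. x points out along the tongue away from the hinge, y along the hinge line. Caps are 90 mm apart along y, each 80 mm wide.
- hinge_1 (a point): Hinge axis of cap 1 (along its y), 117 mm from tongue_1 and 79 mm above the table, at the edge of the block nearest the robot.
- cap_1 (a joint): Opening angle of this aluminium cap in rad: 0 shut, up to 1.3; the tongue end swings up and towards the robot. It weighs about 0.2 kg with its bolt and falls shut when let go.
- bolthead_2 (a point): Centre of the top of clamp bolt 2's round steel head (26 mm across, 12 mm high, its underside 12 mm above the cap), 107 mm above the table before tapping. The bolt runs down through the middle of cap 2. x points from the hinge towards the cap's tongue, z up out of the cap.
- bolt_2 (a joint): How far the bolt has sunk into its cap, 0 to 9 mm, in m (0 at the start). A firm bolt gives about 1 mm at most; the loose one slides down 9 mm under about 2 N and stays down. The three look alike.
- tongue_2 (a point): Grip point in the blue tongue of cap 2: tongue 24 mm wide (along y), 12 mm thick, sticking out level about 50 mm beyond the cap's free edge, point 27 mm from that edge and 14 mm from the tongue's tip, 79 mm above the table when shut, free space below and beside it. x points out along the tongue away from the hinge, y along the hinge line. Caps are 90 mm apart along y, each 80 mm wide.
- hinge_2 (a point): Hinge axis of cap 2 (along its y), 117 mm from tongue_2 and 79 mm above the table, at the edge of the block nearest the robot.
- cap_2 (a joint): Opening angle of this aluminium cap in rad: 0 shut, up to 1.3; the tongue end swings up and towards the robot. It weighs about 0.2 kg with its bolt and falls shut when let go.
- bolthead_3 (a point): Centre of the top of clamp bolt 3's round steel head (26 mm across, 12 mm high, its underside 12 mm above the cap), 107 mm above the table before tapping. The bolt runs down through the middle of cap 3. x points from the hinge towards the cap's tongue, z up out of the cap.
- bolt_3 (a joint): How far the bolt has sunk into its cap, 0 to 9 mm, in m (0 at the start). A firm bolt gives about 1 mm at most; the loose one slides down 9 mm under about 2 N and stays down. The three look alike.
- tongue_3 (a point): Grip point in the blue tongue of cap 3: tongue 24 mm wide (along y), 12 mm thick, sticking out level about 50 mm beyond the cap's free edge, point 27 mm from that edge and 14 mm from the tongue's tip, 79 mm above the table when shut, free space below and beside it. x points out along the tongue away from the hinge, y along the hinge line. Caps are 90 mm apart along y, each 80 mm wide.
- hinge_3 (a point): Hinge axis of cap 3 (along its y), 117 mm from tongue_3 and 79 mm above the table, at the edge of the block nearest the robot.
- cap_3 (a joint): Opening angle of this aluminium cap in rad: 0 shut, up to 1.3; the tongue end swings up and towards the robot. It weighs about 0.2 kg with its bolt and falls shut when let go.
- bottle: White capped bottle, 68 mm across, 170 mm tall, standing on the bench; bystander. Origin at its foot.
- pen_cup: Blue ceramic cup, 76 mm across, 95 mm tall, with pens in it; bystander. Origin at its foot.
- jar: Amber jar with white lid, 60 mm across, 70 mm tall; bystander. Origin at its foot.
- dish: Shallow clear dish, 90 mm across, 15 mm high; bystander. Origin at its foot.
- vial: Small clear vial with blue cap, 26 mm across, 50 mm tall; bystander. Origin at its foot.
- tip_box: Blue box of pipette tips, 85 x 120 x 65 mm; bystander. Origin at its foot.
Not all that is in view belongs to the job. Of the things that look like the part that bears plug_center, the smaller one is meant.

How it is judged:
By the outcome, as a careful person would: the job done as asked, in the order asked, and still so for the second after the job is handed in, while the arm keeps its last pose, push and grip.
It also fails if it takes over 64 s, if anything falls off the work surface, if the arm or the gripper's body presses on something with over 40 N, if the wrist force passes 120 N, or if a joint passes its speed limit or range.

## Working session

There is one attempt and no reset: what is moved stays moved. The work goes in short steps, each a Python script; the robot and the scene stay as the last script left them, time stands still between calls to the robot, and variables do not carry over. Pictures are saved under pics/ and viewed, and the job is handed in when it is done.

```bash
ls; mkdir -p pics; python3 - <<'E'
from cell import *
import cv2
for n in ["scene","side","wrist"]:
    f=grab_frame(n); cv2.imwrite(f"pics/a_{n}.png",f["img"][:,:,::-1])
    print(n,f["fx"],f["fy"],f["cx"],f["cy"],f["k1"]); print(f.get("cam_to_world",f.get("T_tool_cam")))
s=get_state(); print(s)
E
```

```text
pics
scene 407.80126628924677 407.80126628924677 259.4677251059108 192.52266063724278 -0.07498374702717786
[[ 0.84305285  0.30578879 -0.44244222  1.14878819]
 [ 0.53721214 -0.43933059  0.71999427 -0.86960957]
 [ 0.02578777 -0.84467855 -0.53465235  0.75299657]
 [ 0.          0.          0.          1.        ]]
side 467.41927348791546 467.41927348791546 248.83082634243038 187.87416663628628 0.02424132937681767
[[ 0.82475644 -0.29319533  0.48354246 -0.00725684]
 [-0.5654241  -0.41470725  0.71296107 -0.8521987 ]
 [-0.00850829 -0.86142579 -0.50781218  0.70926937]
 [ 0.          0.          0.          1.        ]]
wrist 305.37611279070376 305.37611279070376 256.8311870375111 195.07188840098698 -0.07612110078167476
[[ 9.99999867e-01  3.04312008e-04  4.16618976e-04  6.70342090e-04]
 [-4.10773301e-04  9.58211693e-01  2.86059755e-01 -7.25397902e-02]
 [-3.12157755e-04 -2.86059888e-01  9.58211690e-01 -1.42384867e-01]
 [ 0.00000000e+00  0.00000000e+00  0.00000000e+00  1.00000000e+00]]
{'clock': 0.15, 'q': array([ 1.06983793e+00,  3.26753951e-01, -1.93341227e-01,  1.05203096e+00,
        3.90459365e-06,  1.43657599e+00]), 'joint_velocities': array([-0.00064287, -0.00127499,  0.00242353, -0.00111451, -0.00085208,
       -0.00130948]), 'tau': array([-1.36113922e-04, -4.43706071e+01,  2.62664652e+01,  1.04714558e-02,
       -2.14361785e-04,  9.94725667e-06]), 'position': array([0.19699716, 0.51303166, 0.23069737]), 'eef_rot': array([ 2.58877173e+00,  1.77879633e+00, -1.86683860e-03]), 'contact_force': array([0.18214772, 0.66872781, 0.02427653]), 'wrist_torque': array([ 0.06982967, -0.01180664, -0.01130519]), 'finger_gap': 0.9998201413216645}
```

View pics/a_scene.png

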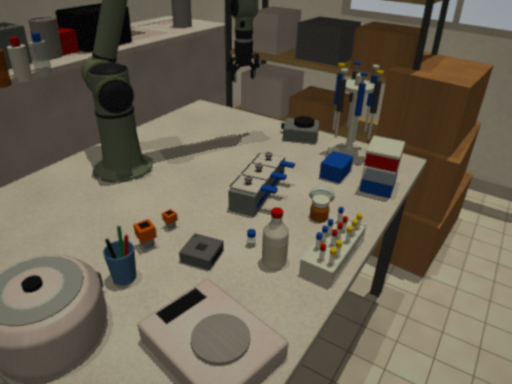

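View pics/a_side.png

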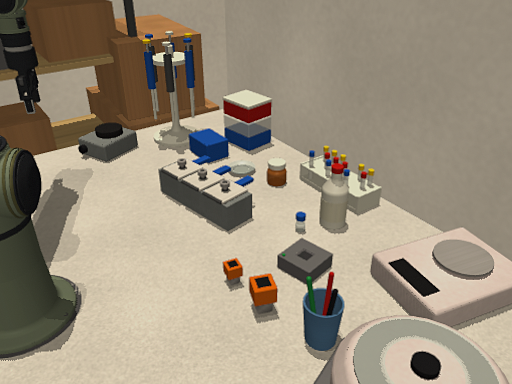

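View pics/a_wrist.png

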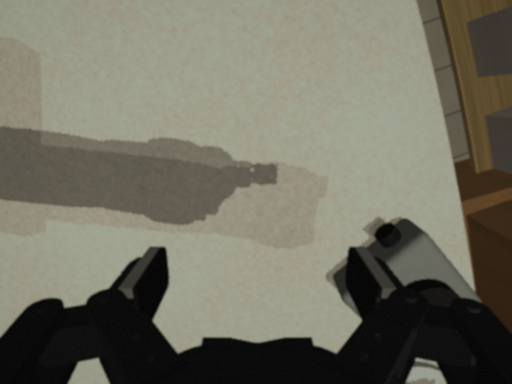

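```bash
cat > h.py <<'E'
from cell import *
import numpy as np, cv2
from scipy.spatial.transform import Rotation as R
def K(f): return np.array([[f["fx"],0,f["cx"]],[0,f["fy"],f["cy"]],[0,0,1.]]), np.array([f["k1"],0,0,0,0.])
def frame(n):
    s=get_state(); f=grab_frame(n)
    if n=="wrist":
        T=np.eye(4); T[:3,:3]=R.from_rotvec(s["eef_rot"]).as_matrix(); T[:3,3]=s["position"]
        f["cam_to_world"]=T@f["T_tool_cam"]
    return f
def ray(f,uv):
    k,d=K(f); p=cv2.undistortPointsIter(np.array([[uv]],float),k,d,None,None,(3,50,1e-9))[0,0]
    M=np.array(f["cam_to_world"]); v=M[:3,:3]@np.array([p[0],p[1],1]); return M[:3,3],v/np.linalg.norm(v)
def onz(f,uv,z):
    o,v=ray(f,uv); return o+v*(z-o[2])/v[2]
def tri(rays):
    A=np.zeros((3,3));b=np.zeros(3)
    for o,v in rays:
        P=np.eye(3)-np.outer(v,v);A+=P;b+=P@o
    x=np.linalg.solve(A,b); e=[np.linalg.norm((np.eye(3)-np.outer(v,v))@(x-o)) for o,v in rays]
    return x,e
def proj(f,X):
    M=np.linalg.inv(np.array(f["cam_to_world"])); X=np.atleast_2d(X).astype(float)
    k,d=K(f); return cv2.projectPoints(X,cv2.Rodrigues(M[:3,:3])[0],M[:3,3],k,d)[0][:,0]
def save(f,name,crop=None,s=1):
    im=f["img"][:,:,::-1]
    if crop: u0,v0,u1,v1=crop; im=im[v0:v1,u0:u1]
    cv2.imwrite("pics/"+name,cv2.resize(np.ascontiguousarray(im),None,fx=s,fy=s,interpolation=cv2.INTER_CUBIC))
E
python3 - <<'E'
from h import *
F={n:frame(n) for n in ["scene","side"]}
Z=dict(plug_center=.026,socket_mouth=.036,bolthead_2=.107,tongue_2=.079,hinge_2=.079,bottle=0,pen_cup=0,jar=0,dish=0,vial=0,tip_box=0)
for nm,z in Z.items():
    for c in F:
        for d in tip_of(c,nm)[:5]:
            print(nm,c,np.round(d["centre"],1),round(d["score"],2),np.round(onz(F[c],d["centre"],z),4)[:2])
save(F["scene"],"b_sc.png",(120,190,240,280),6); save(F["side"],"b_si.png",(210,230,350,330),5)
print(get_state()["clock"])
E
```

```text
plug_center scene [148.6 234.8] 0.55 [ 0.4087 -0.2611]
plug_center scene [169.1 218.8] 0.48 [ 0.4032 -0.1707]
plug_center scene [276.6 178.9] 0.34 [0.5486 0.2198]
plug_center side [264.7 294.2] 0.83 [ 0.4247 -0.2701]
plug_center side [232.6 271.9] 0.76 [ 0.4078 -0.1732]
socket_mouth scene [203.9 245.8] 0.78 [ 0.5768 -0.2187]
socket_mouth scene [259.8 164.1] 0.69 [0.4509 0.2623]
socket_mouth side [304.9 254.3] 0.65 [ 0.5696 -0.2268]
socket_mouth side [223.8 183.3] 0.58 [0.5895 0.1562]
bolthead_2 scene [267.9 152.3] 0.63 [0.4964 0.2404]
bolthead_2 scene [246.6 177.7] 0.52 [0.5343 0.0506]
bolthead_2 scene [257.6 166.2] 0.48 [0.5219 0.1338]
bolthead_2 side [181.2 161. ] 0.61 [0.4949 0.2264]
bolthead_2 side [199.  173.1] 0.48 [0.5011 0.1351]
bolthead_2 side [222.2 182.9] 0.46 [0.5243 0.054 ]
tongue_2 scene [289.2 164.6] 0.78 [0.5784 0.2506]
tongue_2 scene [277.5 177.6] 0.71 [0.5905 0.1494]
tongue_2 scene [265.4 187.1] 0.58 [0.5892 0.0758]
tongue_2 scene [324.6 193.5] 0.36 [0.7605 0.1491]
tongue_2 side [219.8 165.8] 0.61 [0.5954 0.1847]
tongue_2 side [225.9 180.5] 0.42 [0.5642 0.1015]
hing
[... 399 characters left out ...]
125.  275.1] 0.95 [ 0.4539 -0.3957]
pen_cup side [321.1 338.4] 0.98 [ 0.459  -0.4074]
jar scene [321.4 215.8] 0.77 [0.763  0.1403]
jar side [274.1 184.1] 0.85 [0.7433 0.118 ]
dish scene [268.  154.5] 0.61 [0.3991 0.4075]
dish scene [332.4 175. ] 0.56 [0.6844 0.4045]
dish scene [325.3 194.2] 0.54 [0.7189 0.2657]
dish side [241.5 168.7] 0.77 [0.7175 0.2572]
vial scene [252.4 245.3] 0.48 [ 0.6611 -0.1059]
vial side [300.3 234. ] 0.63 [ 0.6443 -0.1237]
vial side [306.1 253.8] 0.61 [ 0.604  -0.1935]
tip_box scene [331.7 173.3] 0.75 [0.6769 0.4149]
tip_box scene [246.1 177.6] 0.61 [0.4306 0.2026]
tip_box side [207.2 152.5] 0.94 [0.6866 0.4233]
tip_box side [305.4 254.7] 0.43 [ 0.6004 -0.1952]
1.35
```

View pics/b_sc.png

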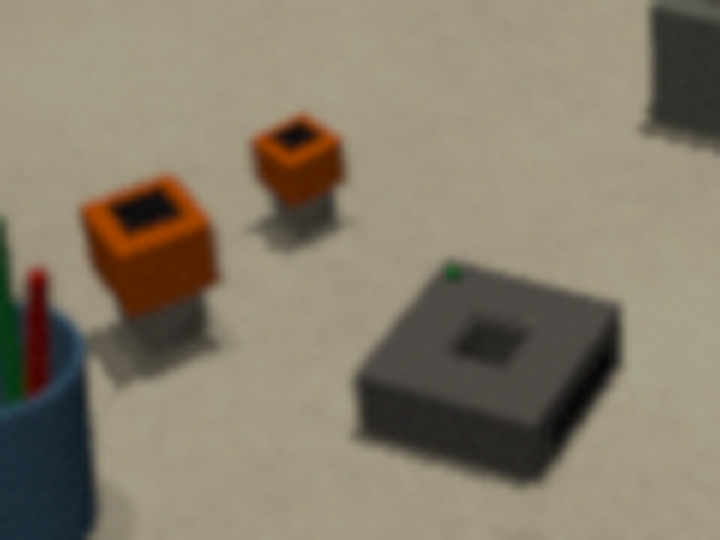

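View pics/b_si.png

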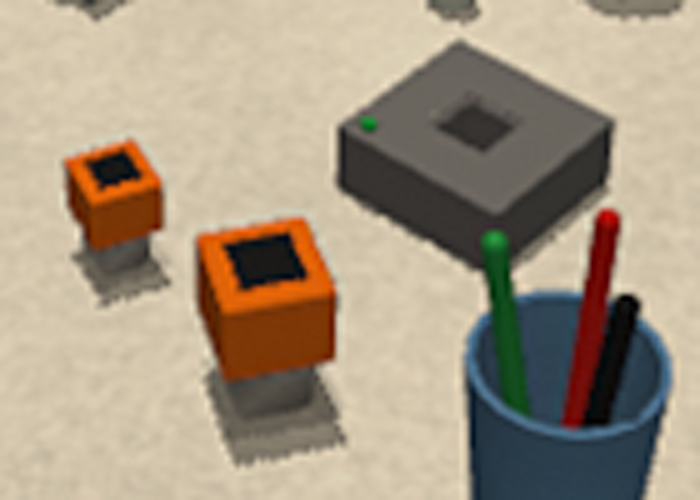

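```bash
cat >> h.py <<'E'
def rot(yaw,tilt=0):
    return (R.from_euler('z',yaw)*R.from_rotvec([np.pi,0,0])).as_rotvec()
E
python3 - <<'E'
from h import *
movep([0.49,-0.22,0.16],rot(0))
s=get_state(); print(s["q"],s["position"],s["clock"],s["contact_force"])
f=frame("wrist"); save(f,"c.png",None,1.5)
for nm,z in [("plug_center",.026),("socket_mouth",.036)]:
    for d in tip_of("wrist",nm)[:4]: print(nm,np.round(d["centre"],1),round(d["score"],2),np.round(onz(f,d["centre"],z),4)[:2])
for d in silhouettes("wrist","plug_center")[:3]: print(d["centre"],d["score"],d["mask"].sum())
E
```

```text
[-5.58139476e-01  3.61593394e-01 -3.34883267e-01  8.74228455e-01
  1.84813957e-04  1.01133179e+00] [ 0.49031578 -0.21930007  0.1600764 ] 4.1417 [-0.04604412 -0.82364614  0.09680755]
plug_center [162.4 135.2] 0.91 [ 0.4057 -0.1722]
plug_center [173.1 248.6] 0.59 [ 0.4068 -0.2847]
socket_mouth [429.6  67.9] 0.69 [ 0.636  -0.1136]
socket_mouth [343.5 190.8] 0.68 [ 0.57   -0.2212]
[155.1, 140.0] 0.89 1970
[179.1, 243.8] 0.58 2759
```

View pics/c.png

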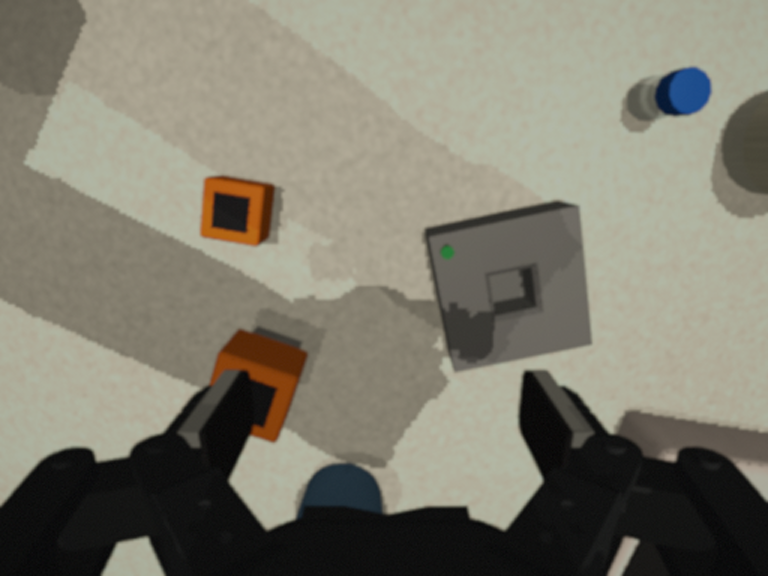

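```bash
python3 - <<'E'
from h import *
f=frame("wrist")
np.save("f.npy",f,allow_pickle=True)
save(f,"d1.png",(120,105,200,175),9); save(f,"d2.png",(270,125,400,255),5)
E
```

```text
(no output)
```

View pics/d1.png

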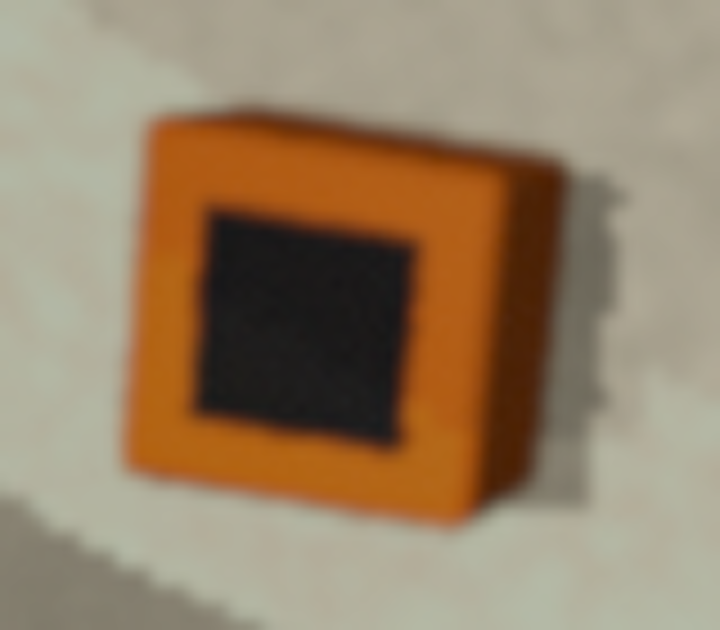

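View pics/d2.png

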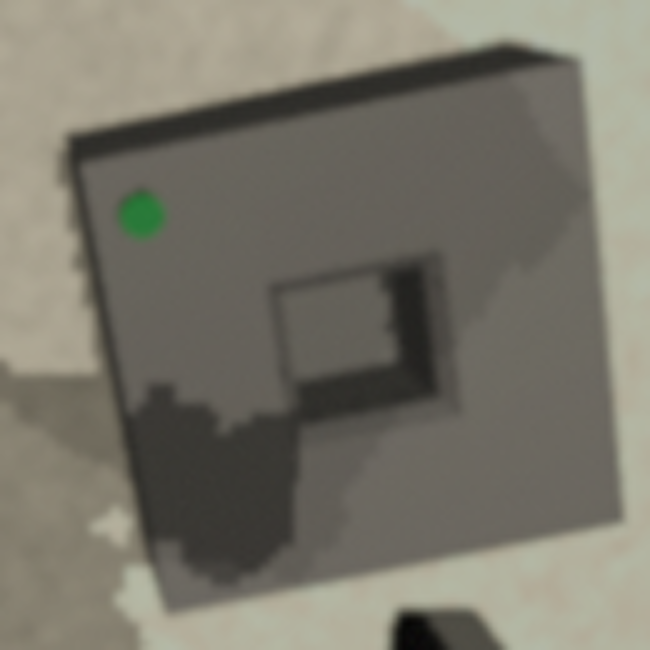

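```bash
python3 - <<'E'
from h import *
f=np.load("f.npy",allow_pickle=True).item()
def go(c,s,o,z):
    P=np.array([onz(f,[(x+.5)/s-.5+o[0],(y+.5)/s-.5+o[1]],z)[:2] for x,y in c])
    e=np.roll(P,-1,0)-P; ang=[np.degrees((np.arctan2(v[1],v[0])+np.pi/4)%(np.pi/2)-np.pi/4) for v in e]
    print(P.mean(0).round(4),np.linalg.norm(e,axis=1).round(4),np.round(ang,1))
go([(150,120),(503,165),(465,525),(125,470)],9,(120,105),.052)
go([(208,212),(415,242),(400,445),(195,410)],9,(120,105),.052)
go([(80,160),(580,62),(622,520),(168,610)],5,(270,125),.036)
E
```

```text
[ 0.4063 -0.1741] [0.0322 0.0332 0.0321 0.0322] [ -7.7 -10.   -9.5 -10. ]
[ 0.4057 -0.1746] [0.019  0.0187 0.0192 0.0182] [ -8.7  -8.7 -10.1  -9.3]
[ 0.5693 -0.2248] [0.0893 0.0886 0.0887 0.0892] [11.6 12.2 11.9 12.6]
```

```bash
python3 - <<'E'
from h import *
r=rot(np.radians(-9.3))
let_go()
movep([0.406,-0.1743,0.10],r)
move_l([0.406,-0.1743,0.026],0.1)
s=get_state(); print(s["position"],s["clock"],s["contact_force"])
grab(40)
s=get_state(); print(s["position"],s["clock"],s["contact_force"],s["finger_gap"])
f=frame("wrist"); save(f,"e0.png")
move_l([0.406,-0.1743,0.10],0.15)
s=get_state(); print(s["position"],s["clock"],s["contact_force"],s["finger_gap"])
f=frame("wrist"); save(f,"e.png",None,1.5)
E
```

```text
[ 0.40660822 -0.17468958  0.02639806] 6.025 [ 0.14724391 -1.00379617 -0.78676933]
[ 0.40619407 -0.17443764  0.02638803] 6.55 [-0.18932978 -0.52260306  5.82746116] 0.39407201545677
[ 0.4056626  -0.17409814  0.09949114] 7.2417 [ 0.64478991  0.80264461 -1.3211906 ] 0.3889868342725362
```

View pics/e.png

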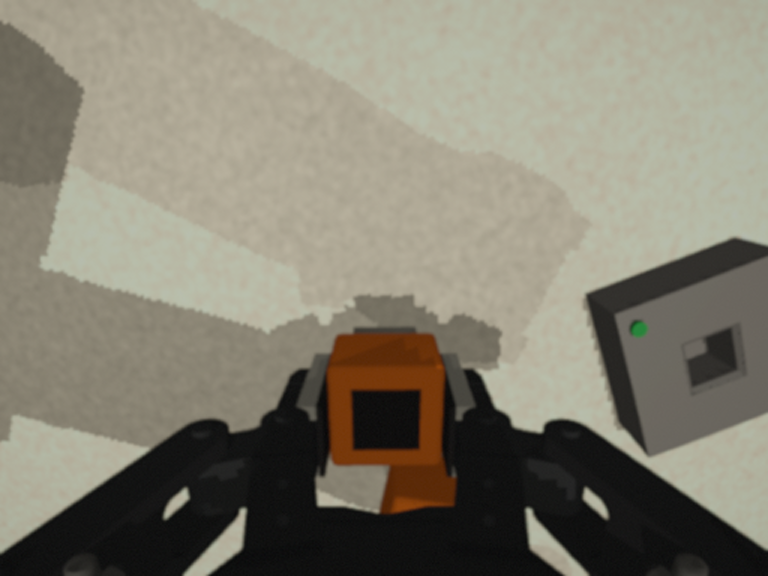

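```bash
python3 - <<'E'
from h import *
f=frame("wrist"); save(f,"e2.png",(200,205,320,325),6)
s=get_state();print(s["position"])
Rm=R.from_rotvec(s["eef_rot"]).as_matrix()
for cs in [[(330,365),(444,365),(444,466),(330,466)],[(352,390),(420,390),(419,449),(353,449)]]:
    P=np.array([onz(f,[(x+.5)/1.5-.5,(y+.5)/1.5-.5],s["position"][2]+.026) for x,y in cs])
    print(((P.mean(0)-s["position"])@Rm).round(4),[((p-s["position"])@Rm).round(4)[:2] for p in P])
E
```

```text
[ 0.40511204 -0.17374217  0.09889531]
[ 0.001  -0.0007 -0.026 ] [array([-0.0149, -0.0175]), array([ 0.0169, -0.0176]), array([0.0183, 0.0162]), array([-0.0163,  0.0163])]
[ 0.0007  0.0002 -0.026 ] [array([-0.009 , -0.0097]), array([ 0.0104, -0.0097]), array([0.0106, 0.0101]), array([-0.0091,  0.0101])]
```

View pics/e2.png

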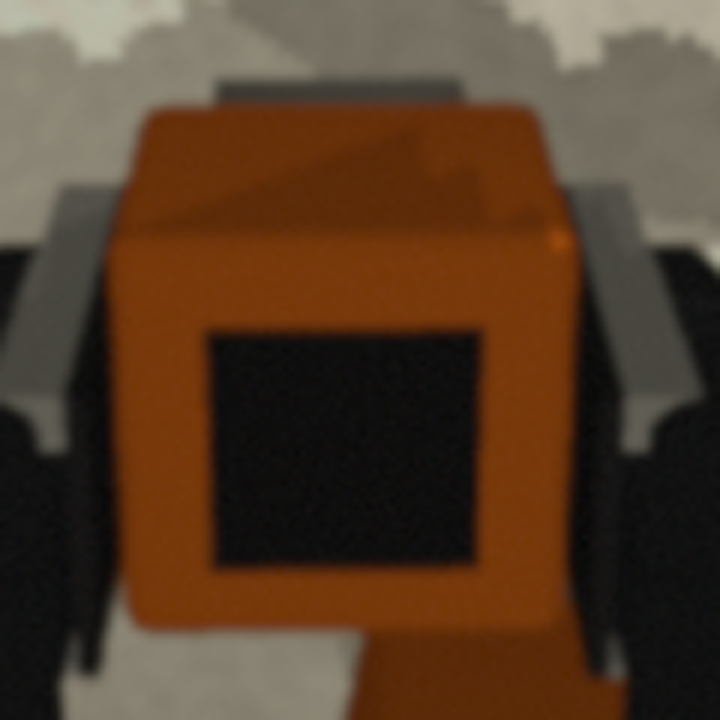

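```bash
python3 - <<'E'
from h import *
r=rot(np.radians(12))
movep([0.5693,-0.2248,0.095],r)
sleep(0.3)
s=get_state(); print(s["position"],s["clock"],s["contact_force"])
f=frame("wrist"); save(f,"g.png",None,1.5)
for c in ["scene","side"]:
    g=frame(c); p=proj(g,[0.5693,-0.2248,0.05])[0].astype(int); save(g,f"g_{c}.png",(p[0]-50,p[1]-50,p[0]+50,p[1]+50),6)
E
```

```text
[ 0.56857829 -0.22468392  0.09538855] 8.3583 [ 0.17709769 -0.18096098 -0.29479764]
```

View pics/g.png

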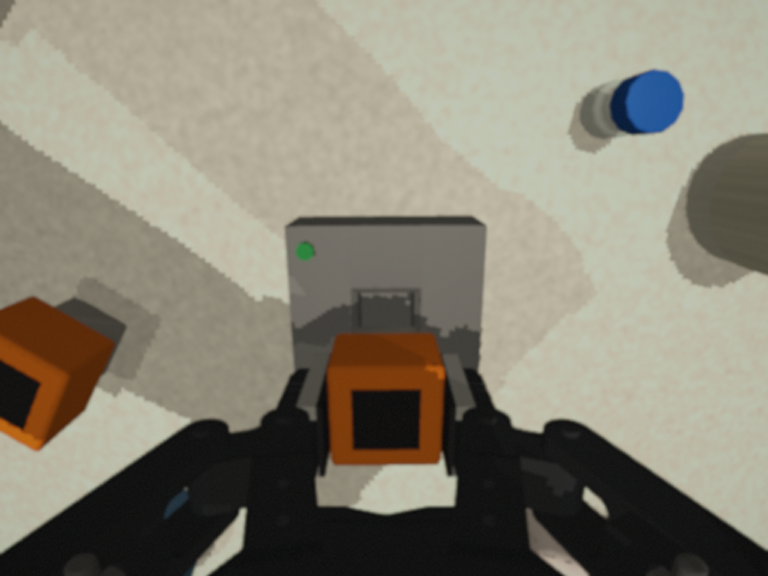

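View pics/g_side.png

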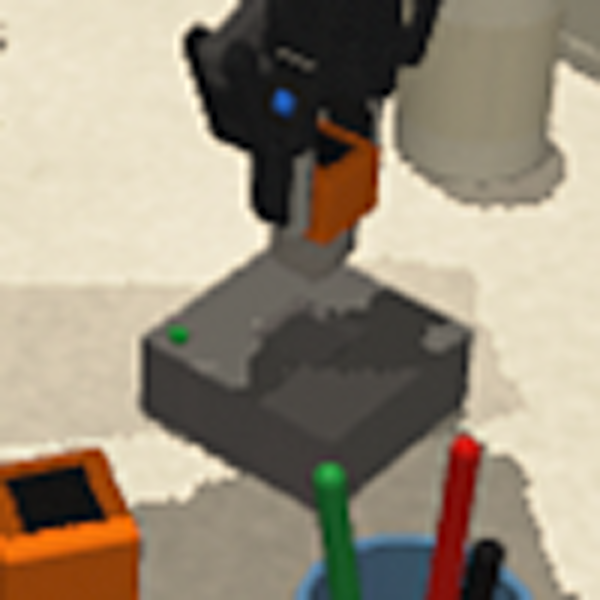

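View pics/g_scene.png

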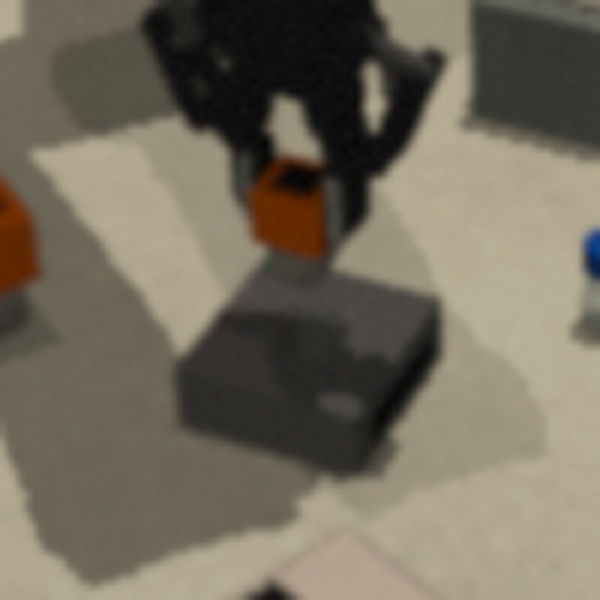

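```bash
python3 - <<'E'
from h import *
f=frame("wrist"); s=get_state(); Rm=R.from_rotvec(s["eef_rot"]).as_matrix()
for p in [(288,227),(386,227),(485,225),(354,290),(418,290)]:
    print(p,((onz(f,[(p[0]+.5)/1.5-.5,(p[1]+.5)/1.5-.5],.036)-s["position"])@Rm)[:2].round(4))
t=s["position"]; tgt=[0.5693,-0.2248]
print(move_l([*tgt,0.066],0.08,until_force=8)); s=get_state(); print(s["position"],s["contact_force"])
print(move_l([*tgt,0.036],0.03,until_force=10)); s=get_state(); print(s["position"],s["contact_force"],s["wrist_torque"],s["clock"])
E
```

```text
(288, 227) [-0.0426 -0.0435]
(386, 227) [ 0.0008 -0.0434]
(485, 225) [ 0.0446 -0.0444]
(354, 290) [-0.0139 -0.0144]
(418, 290) [ 0.0155 -0.0144]
False
[ 0.56891874 -0.22457794  0.06536542] [ 0.06893632 -0.97675825 -0.69397604]
True
[ 0.56889406 -0.22463904  0.03842653] [-1.19144428  0.3472911   4.95292462] [ 0.10152614  0.0934199  -0.00458611] 9.9333
```

```bash
python3 - <<'E'
from h import *
print(move_l([0.5693,-0.2248,0.034],0.03,until_force=15)); s=get_state(); print(s["position"],s["contact_force"])
let_go(); sleep(0.1)
s=get_state(); print(s["position"],s["contact_force"],s["finger_gap"])
move_l([0.5693,-0.2248,0.12],0.2)
s=get_state(); print(s["clock"])
f=frame("wrist"); save(f,"i.png",None,1.5)
for c in ["scene","side"]:
    g=frame(c); p=proj(g,[0.5693,-0.2248,0.05])[0].astype(int); save(g,f"i_{c}.png",(p[0]-40,p[1]-40,p[0]+40,p[1]+40),7)
E
```

```text
True
[ 0.56891137 -0.2247599   0.03818561] [-1.27003095 -0.6607171   5.06785485]
[ 0.56819851 -0.22435485  0.03721103] [0.66718383 0.15694738 0.27220012] 1.0003325814963262
11.3667
```

View pics/i.png

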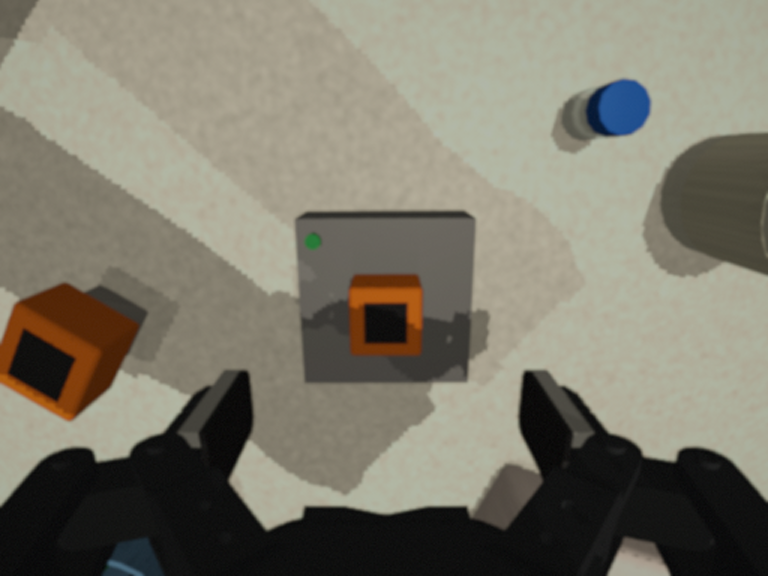

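View pics/i_side.png

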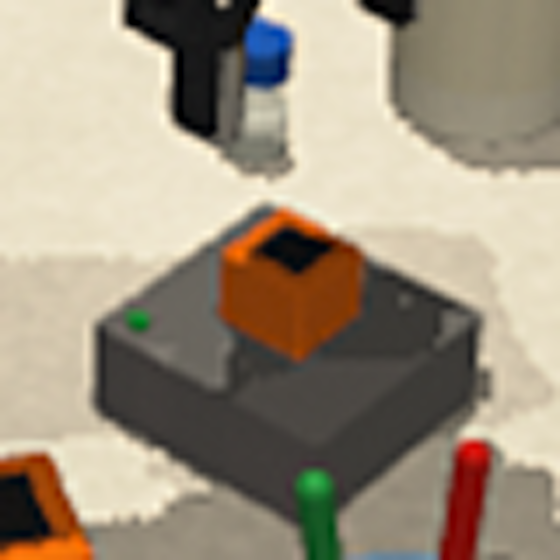

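View pics/i_scene.png

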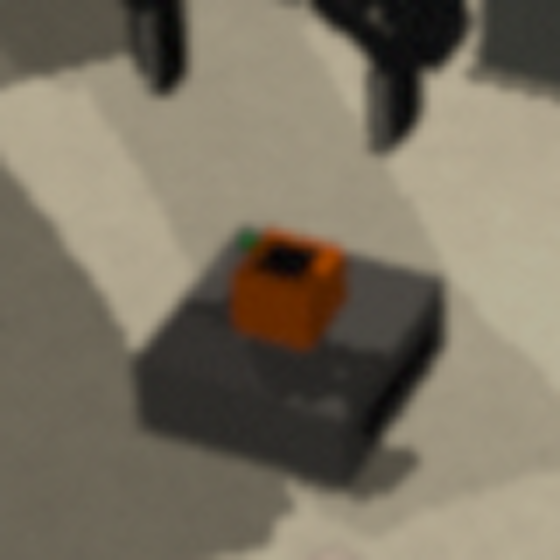

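```bash
python3 - <<'E'
from h import *
grab(40)
move_l([0.5693,-0.2248,0.075],0.12)
print(move_l([0.5693,-0.2248,0.055],0.03,until_force=15)); s=get_state(); print(s["position"],s["contact_force"],s["finger_gap"],s["clock"])
move_l([0.5693,-0.2248,0.12],0.2)
# wrist view of block
movep([0.49,0.09,0.24],rot(0)); sleep(0.2)
f=frame("wrist"); save(f,"j.png",None,1.5); np.save("f2.npy",f,allow_pickle=True)
for nm,z in [("bolthead_1",.107),("tongue_1",.079),("hinge_1",.079)]:
    for d in tip_of("wrist",nm)[:4]: print(nm,np.round(d["centre"],1),round(d["score"],2),np.round(onz(f,d["centre"],z),4)[:2])
print(get_state()["clock"])
E
```

```text
True
[ 0.56983804 -0.22507167  0.06404851] [-1.6861712   1.51736361  6.33446869] 0.004810976267328839 13.275
bolthead_1 [264.1  16. ] 0.88 [0.4968 0.2335]
bolthead_1 [286.6 123.5] 0.7 [0.517  0.1463]
bolthead_1 [301.3 216.4] 0.58 [0.5334 0.0591]
tongue_1 [363.8 195.9] 0.96 [0.6025 0.0711]
tongue_1 [341.9   3.3] 0.7 [0.5675 0.2524]
tongue_1 [355.7 107.2] 0.6 [0.5863 0.1606]
15.4083
```

View pics/j.png

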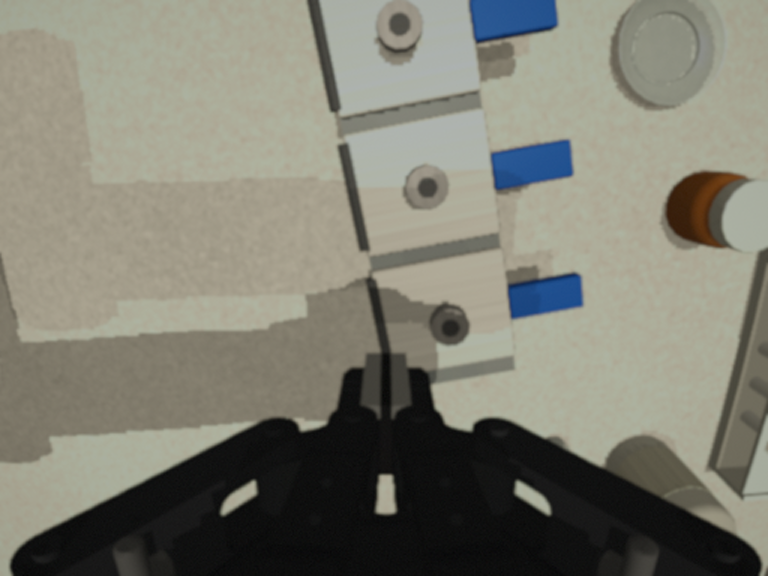

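```bash
python3 - <<'E'
from h import *
r=rot(np.radians(12))
for n,(x,y) in dict(A=(.5334,.0591),B=(.5157,.1463),C=(.4975,.2338)).items():
    movep([x,y,0.125],r)
    hit=move_l([x,y,0.092],0.03,until_force=6); s=get_state()
    print(n,hit,s["position"].round(4),s["contact_force"].round(2),s["clock"])
    sleep(0.1); print(get_state()["position"][2])
    move_l([x,y,0.130],0.15)
    if s["position"][2]<0.102: break
movep([0.49,0.09,0.24],rot(0)); f=frame("wrist"); save(f,"k.png",None,1.5); np.save("f3.npy",f,allow_pickle=True)
print(get_state()["clock"])
E
```

```text
A True [0.5334 0.0592 0.098 ] [-1.44  0.04  5.43] 16.8333
0.09798045568746744
17.9083
```

View pics/k.png

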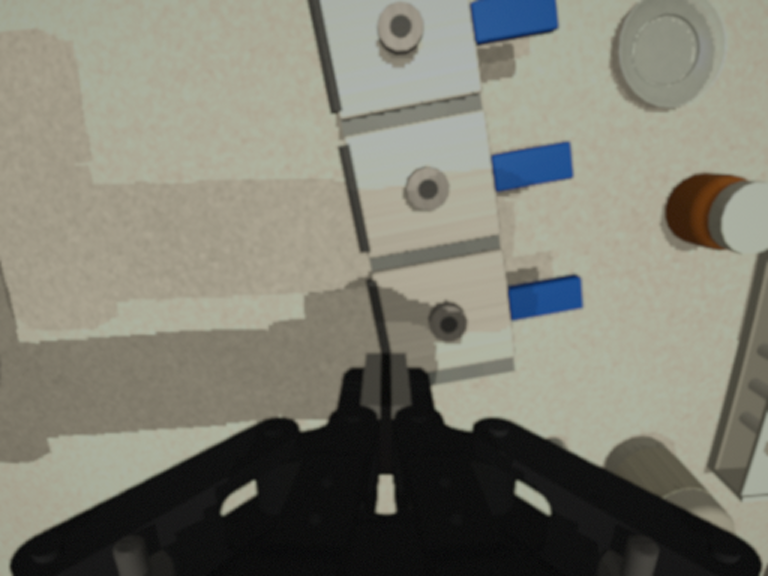

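```bash
python3 - <<'E'
from h import *
f=np.load("f3.npy",allow_pickle=True).item(); f={k:f[k] for k in f}
P=np.array([onz(f,[(x+.5)/1.5-.5,(y+.5)/1.5-.5],.085) for x,y in [(508,289),(578,276),(582,306),(512,319)]])[:,:2]
print(P.round(4)); tip=(P[1]+P[2])/2; root=(P[0]+P[3])/2; u=tip-root; print(np.linalg.norm(u),np.degrees(np.arctan2(u[1],u[0])),(tip-.014*u/np.linalg.norm(u)).round(4))
# hinge-side cap edges, free-edge corners at cap top (.083)
for p in [(372,271),(497,249),(514,358),(341,133),(478,107),(328,110)]: print(p,onz(f,[(p[0]+.5)/1.5-.5,(p[1]+.5)/1.5-.5],.083)[:2].round(4))
save(f,"k2.png",(230,150,400,260),4.5)
for yaw in (12,):
    a=np.radians(yaw);u=np.array([np.cos(a),np.sin(a),0]);yv=np.array([-np.sin(a),np.cos(a),0])
    T=np.array([.6025,.0711,.079]);H=T-.117*u;print("H",H)
    g=T-[0,0,.019]; R0=R.from_rotvec(rot(a+np.pi/2))
    for th in range(0,60,10):
        Q=R.from_rotvec(-yv*np.radians(th)); p=H+Q.apply(g-H); print(th,p.round(3),ik(p,(Q*R0).as_rotvec()))
E
```

```text
[[0.5735 0.0777]
 [0.621  0.087 ]
 [0.6264 0.0656]
 [0.578  0.0561]]
0.048867497761364606 11.02429931812105 [0.61   0.0736]
(372, 271) [0.4813 0.0896]
(497, 249) [0.5645 0.1049]
(514, 358) [0.5825 0.0257]
(341, 133) [0.4626 0.1781]
(478, 107) [0.5473 0.1939]
(328, 110) [0.4548 0.1918]
H [0.48805673 0.04677433 0.079     ]
0 [0.602 0.071 0.06 ] [-0.00415041  0.5858485  -0.25286879  0.73207904  0.         -0.21358992]
10 [0.604 0.071 0.081] [-0.02382788  0.45941289 -0.43767969  0.50380616  0.04015089 -0.22984793]
20 [0.602 0.071 0.101] [-0.04850759  0.34726323 -0.62063693  0.26450432  0.08735908 -0.2430144 ]
30 [0.596 0.07  0.121] [-0.07924975  0.25636005 -0.80218867  0.00675316  0.14283315 -0.25174106]
40 [0.588 0.068 0.14 ] [-0.11724308  0.19967984 -0.98274029 -0.28313781  0.20776386 -0.25394936]
50 [0.576 0.065 0.156] [-0.16361949  0.20387012 -1.16277339 -0.63323276  0.2829577  -0.24646368]
```

View pics/k2.png

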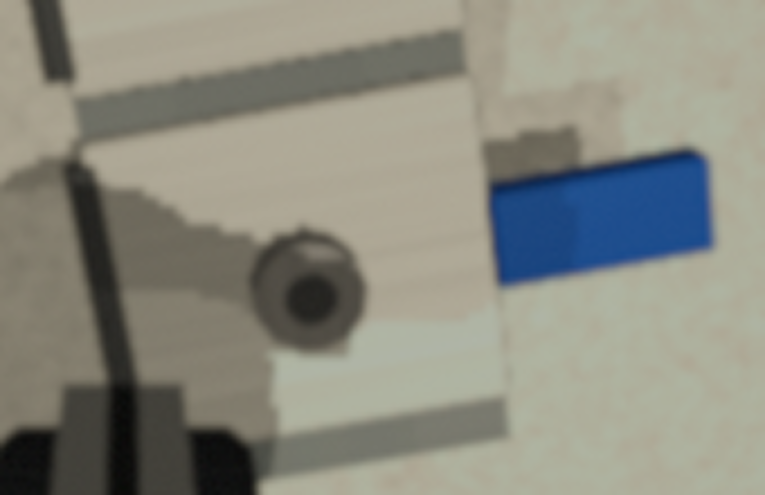

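```bash
cat > arc.py <<'E'
from h import *
a=np.radians(11.5);u=np.array([np.cos(a),np.sin(a),0]);yv=np.array([-np.sin(a),np.cos(a),0])
T=np.array([.6027,.0719,.079]);H=T-.117*u; g=T-[0,0,.020]; R0=R.from_rotvec(rot(a+np.pi/2))
def pose(th):
    Q=R.from_rotvec(-yv*np.radians(th)); return H+Q.apply(g-H),(Q*R0).as_rotvec()
E
python3 - <<'E'
from arc import *
p,r=pose(0)
let_go(); movep(p+[0,0,.08],r); 
print(move_l(p,0.1,until_force=10)); s=get_state(); print(s["position"],s["contact_force"],s["clock"])
f=frame("wrist"); save(f,"l0.png")
grab(50); s=get_state(); print(s["position"],s["contact_force"],s["finger_gap"],s["clock"])
f=frame("wrist"); save(f,"l.png",None,1.5)
E
```

```text
False
[0.60326852 0.07191011 0.05963982] [ 0.32025024 -0.22825346 -0.25532054] 21.2333
[0.60316788 0.07021329 0.05952136] [-0.31869419 -6.02756439  3.00774047] 0.27123698732668594 21.8667
```

View pics/l.png

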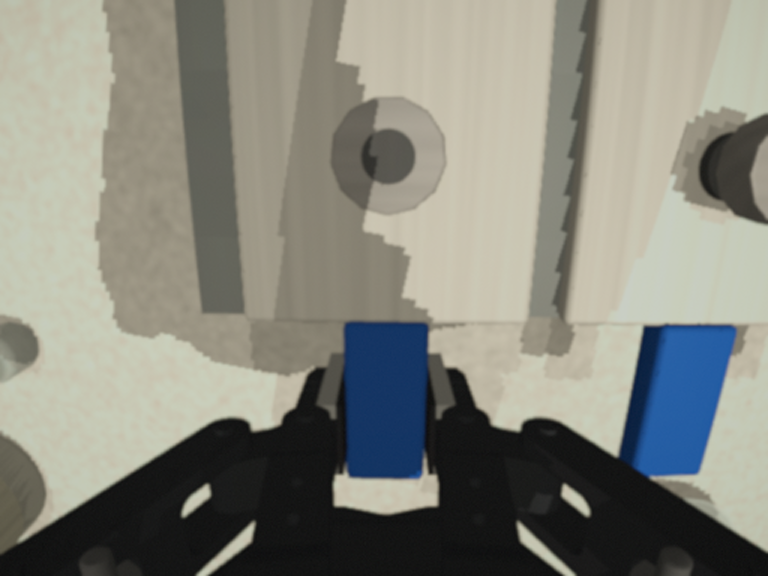

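```bash
python3 - <<'E'
from arc import *
d=-0.0012*yv
for th in [8,16,24]:
    p,r=pose(th); move_l(p+d,0.08,rot=r); s=get_state()
    print(th,(s["position"]-p-d).round(4),s["contact_force"].round(1),s["wrist_torque"].round(2),round(s["finger_gap"],3),s["clock"])
f=frame("side"); c=proj(f,H+[0.05,0,.05])[0].astype(int); save(f,"m.png",(c[0]-80,c[1]-65,c[0]+80,c[1]+65),4.5)
f=frame("wrist"); save(f,"m_w.png")
E
```

```text
8 [ 0.0001 -0.0005  0.0007] [ 1.3 -1.8 -0.7] [-0.62 -0.02 -0.37] 0.273 22.275
16 [ 0.0002 -0.0005  0.    ] [ 0.6 -2.9 -0.4] [-0.76  0.11 -0.49] 0.269 22.6333
24 [ 0.0004 -0.0004 -0.0002] [ 1. -3.  1.] [-0.88  0.21 -0.67] 0.271 22.9917
```

View pics/m.png

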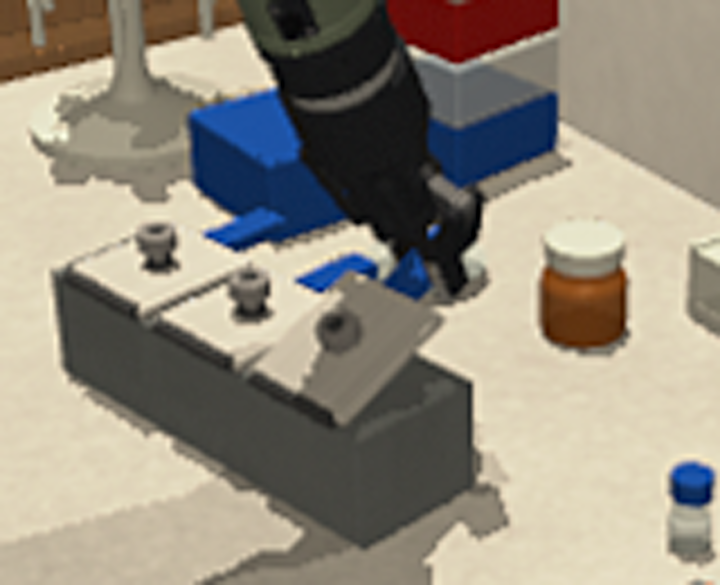

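View pics/m_w.png

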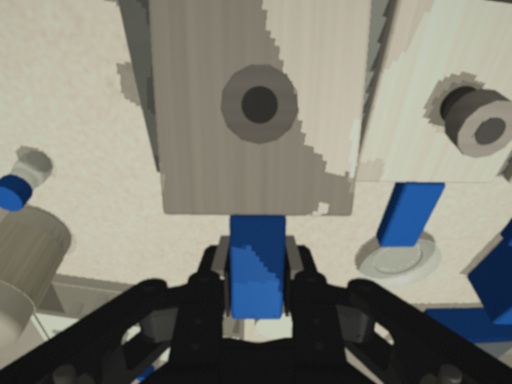

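Cap A is opening with forces of about 3 N, and its neighbours are still shut. I'll continue to 50°.

```bash
python3 - <<'E'
from arc import *
d=-0.0012*yv
for th in [32,40,46,50]:
    p,r=pose(th); move_l(p+d,0.08,rot=r); s=get_state()
    print(th,(s["position"]-p-d).round(4),s["contact_force"].round(1),s["wrist_torque"].round(2),round(s["finger_gap"],3),s["clock"])
sleep(0.4); s=get_state(); print(s["position"],pose(50),s["eef_rot"],s["contact_force"])
f=frame("side"); c=proj(f,H+[0.05,0,.05])[0].astype(int); save(f,"n.png",(c[0]-80,c[1]-65,c[0]+80,c[1]+65),4.5)
save(f,"n_side.png")
f=frame("scene"); save(f,"n_scene.png",None,1.5)
f=frame("wrist"); save(f,"n_w.png",None,1.5); np.save("f4.npy",f,allow_pickle=True)
E
```

```text
32 [ 0.0004 -0.0003 -0.0001] [ 0.4 -3.6  0.3] [-0.96  0.27 -0.83] 0.27 23.45
40 [ 0.0005 -0.0002 -0.0001] [ 0.9 -4.1  2.6] [-0.82  0.32 -0.93] 0.271 23.8083
46 [ 0.0007 -0.0001 -0.0002] [ 1.3 -2.6  3.3] [-0.73  0.27 -0.93] 0.271 24.125
50 [ 0.0008  0.0001 -0.0001] [ 1.1 -2.8  3.8] [-0.42  0.35 -0.84] 0.269 24.4
[0.57741568 0.06545075 0.156019  ] (array([0.57675849, 0.06662214, 0.15577145]), array([1.54737685, 1.89389467, 0.88313759])) [1.54700606 1.89373274 0.88330736] [ 2.01683581 -3.80301745  3.34301225]
```

View pics/n.png

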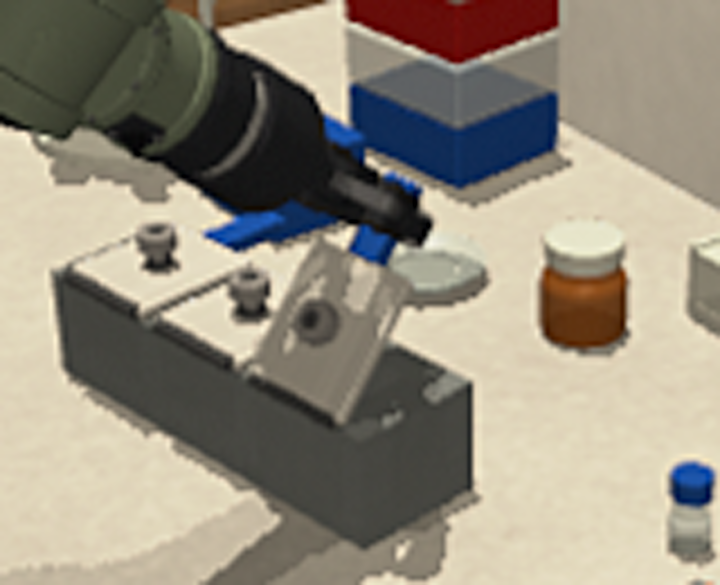

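View pics/n_scene.png

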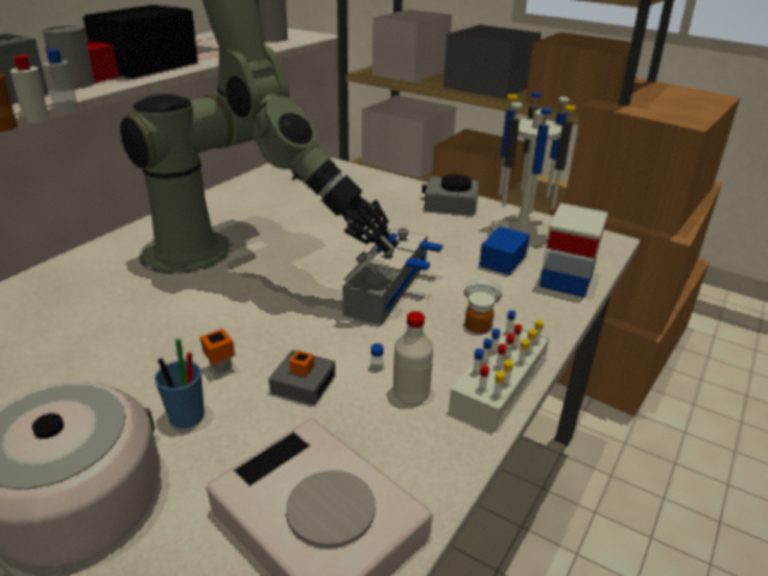

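View pics/n_w.png

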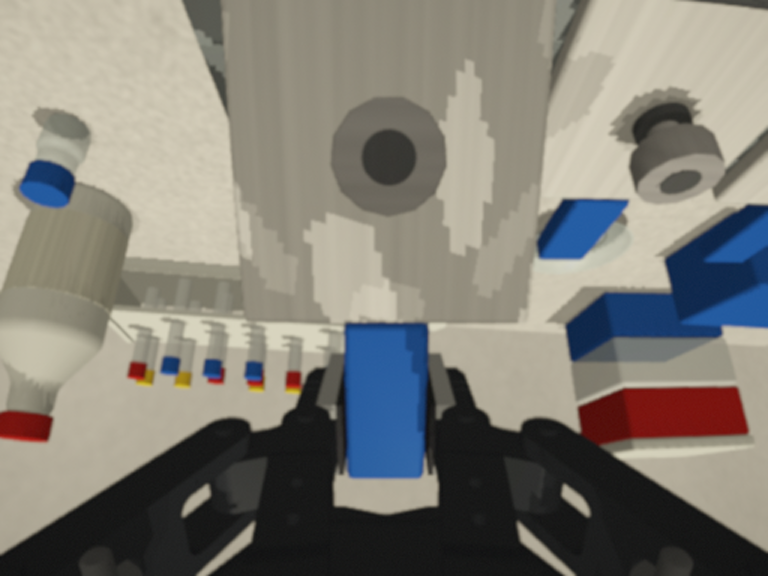

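View pics/n_side.png

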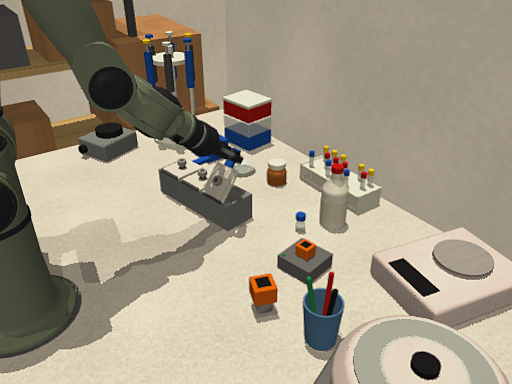

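```bash
python3 - <<'E'
from h import *
s=get_state(); print(s["clock"],s["finger_gap"],s["contact_force"]); print(sign_off())
E
```

```text
24.95 0.26739396964724477 [ 2.21492628 -2.9871404   3.67935069]
the job is handed in; nothing more can be done
None
```

The job is done and handed in at about 25 s, with the gripper still holding the loose bolt's cap open at about 50°.

- **Plug:** I used the smaller of the two orange plugs. After letting go I pressed down on its head, and the fingertips touched it at 64.0 mm, which is the flush height.
- **Loose bolt:** The first bolt I tapped, the one at the end of the block nearest the interlock box, sank from about 107 mm to 98.0 mm. It stayed down in the pictures taken afterwards, so I left the other two alone.
- **Cap:** I gripped its blue tongue and swung it about the hinge to 50°. The forces on the gripper stayed at about 5 N or less at each step. In the wrist pictures the bolt and tongue appear in the same place at 0° and 50°, so the tongue did not slip in the grip.
- **Rest of the bench:** The last pictures show the plug in and the other two caps shut. The bystanders look unmoved, but I judged that by eye and did not measure it.

One check disagreed: two estimates of the grip point along the tongue were about 8 mm apart. I used the one that matched the cap's edge, and the low forces during the swing suggest it was right.

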